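# Glue up the timber building in the hand-pumped bar clamp

### The job

Stand the loose pale timber building upright on the jig's bed, close up against the fixed grey building, its long side along the clamp and in line with it, and let it go. Then pump the clamp's orange trigger until the red foot touches the timber and presses it against the grey building with the sprung foot about halfway in, never all the way in (that crushes the model); move the jaw only with the trigger, never by hand, and leave everything else where it is. Finish while still holding the trigger pulled back, so that the pressure stays on: do not let go at the end.

Things in the scene. Friction and masses are not known exactly. Their poses are not given: they have to be found in the camera images.
- jig: Gluing jig, fixed: plywood bed 150 (x) x 440 (y -230 to +210) x 15 mm, origin under it on the table. All lies on its line x = 0. From +y to -y: wooden stop, grey building, free place (bed_spot), red foot and green jaw on a steel bar, grey clamp housing (y -148 to -72, 64 mm wide, up to z 115) with the orange trigger, and at y -150 a black rubber grip post, 20 mm thick, up to z 192.
- bed_spot (a point): Where the centre of the timber building's underside belongs, touching the grey building: jig x 0, y 96, z 15 mm (top of the bed). Axes as the jig's.
- annex: Grey model building fixed on the bed in front of the stop: 44 (x) x 65 (y) x 55 mm high plus a 6 mm roof box. Origin at the centre of its underside, axes as the jig's. Its upright face towards the clamp is at its y = -32.5 mm.
- timber: Loose model building of pale timber with dark brown windows, 60 (its x, long) x 44 (its y) x 60 mm high, solid, about 90 g (a 5 mm roof box on top is only looks). Origin at the centre of its underside. Starts upright on the table at the robot's left, beside a white and a grey building of the same size, in any order; yaw up to 0.6 rad either way.
- jaw: Moving jaw: green head 44 x 22 x 56 mm (top at z 73) on a toothed steel bar (top at z 51). Origin on the table plane below the head's centre. Pumping drives it to the jig's +y. A light brake (4 N) keeps it in place while the trigger goes back but cannot keep up pressure: when the trigger is let go, the pressed foot pushes the jaw back.
- foot_face (a point): Centre of the front of the red pressure foot (34 x 34 x 8 mm), 45 mm above the table, facing the jig's +y. At the start 20 to 34 mm from the near face of a timber building that stands against the grey one.
- foot (a joint): How far the sprung foot is pressed into the jaw, m: 0 free, 0.014 fully in. The force on the building is 1.8 N plus 1.8 N per mm. Between foot and head shows 14 mm of its rod when free: half yellow (at the foot), half bare steel (at the head). Halfway in, the steel half has gone and only yellow shows; fully in, none.
- trigger_grip (a point): Centre of the orange trigger grip, 36 (x) x 14 (y) x 50 mm, 65 mm above the hinge. At rest it leans 0.25 rad to the jaw: centre at jig y -84, z 163, top at z 189. Pull it towards the rubber post, to the jig's -y; full stroke 32 mm at the centre. On its jaw side at least 55 mm are free above the bar.
- trigger: The trigger lever; origin on its hinge at jig y -100, z 100 mm, hinge axis along the jig's x; its own z points along the lever to the orange grip.
- trigger_angle (a joint): Trigger angle, rad: 0 at rest, 0.5 pulled fully back. A spring returns it (3 to 4 N at the grip). Pulling drives the jaw 0.025 m per rad (12 mm a stroke), less up to 5 mm of idle motion at its beginning; going back, the pawl clicks over teeth 5 mm apart, so let it back by 0.25 rad or more, best fully, for a new bite.
- white_model: Loose white model building, 60 x 44 x 60 mm; leave alone. Origin at the centre of its underside.
- grey_model: Loose grey model building with black windows, 60 x 44 x 60 mm; leave alone. Origin at the centre of its underside.
- glue: White glue bottle with an orange cap, 48 mm wide, 130 mm high; bystander.
- pot: Blue ceramic cup, 80 mm across, 100 mm high; bystander.
- brush: Brush lying on the table; bystander.
- paint: Green glass jar with a black lid, 56 mm across, 70 mm high; bystander.
There are look-alikes about, which are no part of the job. What is shaped like the timber but blue or pink is not meant.

How it is judged:
By the outcome, as a careful person would: the job done as asked, in the order asked, and still so for the second after the job is handed in, while the arm keeps its last pose, push and grip.
It also fails if it takes over 67 s, if anything falls off the work surface, if the arm or the gripper's body presses on something with over 40 N, if the wrist force passes 120 N, or if a joint passes its speed limit or range.

### The arm

A 7-joint arm with a two-finger parallel gripper is mounted at the origin on the work surface. World frame = base frame: x ahead of the robot, y to its left, z up, the work surface at z = 0. Lengths are in m, angles in rad, forces in N, time in s.
With the tool pointing down it reaches from about 0.425 to 0.95 m from the base axis. Payload 16.7 kg.
Tool frame: the origin (TCP) lies midway between the tips of the shut fingers; the grasp point (between the pads) lies 19 mm behind it; z points along the fingers, y is the direction in which the jaws open and shut (so a half turn about z gives the same grasp; the last joint's range is limited). The gripper opens to 94 mm and grips with 3 to 60 N. Pads are 16 mm wide; open, the fingers measure 119 mm over their backs; the gripper's body (75 mm by 177 mm) begins 78 mm behind the grasp point.
Start: joints at [-1.302, 0.426, 0.074, 1.606, -0.034, 1.111, -0.067], TCP at [0.274, 0.617, 0.205] pointing down, gripper open.
Joint ranges: [-2.85, 2.85], [-0.5, 2.14], [-1.23, 1.37], [0.21, 2.46], [-1.02, 4.16], [0.16, 2.05], [-2.73, 2.73]. Speed limits (rad/s): [1.89, 1.89, 2.39, 2.39, 3.01, 3.01, 3.01].

### API

Orientations are given as a 3x3 rotation matrix whose columns are the frame's x, y, z axes.
In Python, from rig import manip gives the robot as it stands.
- The arm moves only by the shell command python3 -m inch 'ROWS' [FORCE]. ROWS is JSON, a list that holds one entry, the list of rows, each a list of 7 numbers: the closure, from 0 (fully open) to 1 (shut), then the shift along the tool's x, y, z in cm, then the turn, a rotation vector about the tool's x, y, z in rad. A call has 1 to 20 rows; each row shifts and turns the pose as measured when the row begins, along the tool's axes as they then stand; what a row does not reach is not made up. A row lasts 1/12 s, in which the tool goes at most 41.7 mm and 7.16 degrees, less where a joint would pass 70% of its speed; a pose out of reach is approached as far as the arm can. A call is refused whole if a number of a shift passes 4.17 or a number of a turn 0.125, either way. A call with a gripper value outside its range is refused whole. The fingers move at their own pace and stop on an object; FORCE is the grip in N (left out, the last holds). Time passes only in rows, so rows that do not move let the fingers close. It gives the time, the measured TCP pose, the force and the opening at its end, in the units of the state.
- manip.get_obs(): the state, without advancing time (a new reading comes with each control period).
- manip.get_image(name): name is "scene" or "top"; returns (picture, depth): 384x512x3 uint8, red, green, blue; 384x512 float32, m along the optical axis (not along the pixel's ray), 0 where there is no reading.
- manip.get_calibration(name): a dict with "fov_y" (degrees; the focal length in pixels is half the picture's height over the tangent of half this angle, whatever the lens; pixels are square), "cx", "cy" (the principal point, pixels), "dist" ([k1, k2, p1, p2, k3] as OpenCV has them; the pictures are not rectified), "origin" and "rotation" of the camera in the world. Camera axes: x right, y up, looking along -z (the intrinsics and any distortion apply to the point x, -y, -z); pixel columns grow to the right and rows downward; lengths in m; the calibration is good to about 2 mm. A picture is of the moment at which its call begins. get_calibration takes no time and is no camera call.
- manip.hand_in(): hands the job in, once; it reports no verdict.
The state is a dict: "t": time; "qpos": joint angles; "qd": joint speeds; "effort": joint torques, N m; "eef_pos": TCP position; "orientation": TCP orientation; "force": force on the tool from outside, world axes, zero at the start; "torque": the same for the moment, N m; "width": finger opening in m.
Only numpy, scipy, OpenCV 4.12 (cv2) and the standard library are available. Lean on these libraries where they do the work, as an engineer would, in place of code of your own. Each camera call takes 0.05 s, during which the arm holds its last target.

## Working session

There is one attempt and no reset: what is moved stays moved. The work goes in short steps, Python scripts to look and compute and a shell command to move; the robot and the scene stay as the last step left them, time stands still between calls to the robot, and variables do not carry over. Pictures are saved under pics/ and viewed, and the job is handed in when it is done.

```bash
ls; mkdir -p pics; cat > h.py <<'E'
import numpy as np, cv2
from rig import manip
def K(name):
    c=manip.get_calibration(name); f=192/np.tan(np.radians(c['fov_y'])/2)
    return np.array([[f,0,c['cx']],[0,f,c['cy']],[0,0,1.]]),np.array(c['dist'],float),np.array(c['origin']),np.array(c['rotation'])
def rays(name,px):
    k,d,o,R=K(name)
    u=cv2.undistortPoints(np.array(px,float).reshape(-1,1,2),k,d).reshape(-1,2)
    return o,(R@np.c_[u[:,0],-u[:,1],-np.ones(len(u))].T).T
def onz(name,px,z):
    o,r=rays(name,px); return o+r*((z-o[2])/r[:,2])[:,None]
def deproj(name,px,dep):
    o,r=rays(name,px); px=np.array(px).astype(int).reshape(-1,2)
    return o+r*dep[px[:,1],px[:,0]][:,None]
def proj(name,P):
    k,d,o,R=K(name); p=(np.array(P,float).reshape(-1,3)-o)@R
    return cv2.projectPoints((p*[1,-1,-1]).reshape(-1,1,3),np.zeros(3),np.zeros(3),k,d)[0].reshape(-1,2)
def snap(tag):
    for n in('scene','top'):
        im,de=manip.get_image(n); np.savez(f'pics/{tag}_{n}.npz',im=im,de=de)
        cv2.imwrite(f'pics/{tag}_{n}.png',cv2.resize(im[:,:,::-1],(768,576),interpolation=cv2.INTER_CUBIC))
def crop(tag,n,x0,y0,x1,y1,s):
    im=np.load(f'pics/{tag}_{n}.npz')['im'][y0:y1,x0:x1,::-1]
    cv2.imwrite(f'pics/{tag}_{n}_c.png',cv2.resize(im,None,fx=s,fy=s,interpolation=cv2.INTER_CUBIC))
E
python3 - <<'E'
from h import *
np.set_printoptions(precision=4,suppress=True)
snap('a')
for n in('scene','top'): print(n,K(n))
o=manip.get_obs();print(o)
E
```

```text
pics
scene (array([[369.874 ,   0.    , 256.8013],
       [  0.    , 369.874 , 194.9149],
       [  0.    ,   0.    ,   1.    ]]), array([-0.115,  0.   ,  0.   ,  0.   ,  0.   ]), array([ 0.8909, -0.6756,  0.9428]), array([[ 0.8805, -0.3499,  0.3197],
       [ 0.4739,  0.657 , -0.5863],
       [-0.0049,  0.6678,  0.7443]]))
top (array([[389.7652,   0.    , 259.3569],
       [  0.    , 389.7652, 192.5652],
       [  0.    ,   0.    ,   1.    ]]), array([0.0093, 0.    , 0.    , 0.    , 0.    ]), array([ 0.3717, -0.0316,  1.2787]), array([[ 0.0038,  0.9906, -0.1369],
       [-1.    ,  0.003 , -0.0057],
       [-0.0052,  0.1369,  0.9906]]))
{'t': 0.1, 'qpos': array([-1.3025,  0.4267,  0.0739,  1.6065, -0.0341,  1.1108, -0.0671]), 'qd': array([-0.0004, -0.0014, -0.0002, -0.0019,  0.0005, -0.0001, -0.0002]), 'effort': array([  0.0097, -93.7464,   3.678 , -45.5053,  -0.0486,   0.0167,
         0.0001]), 'eef_pos': array([0.2737, 0.6166, 0.2049]), 'orientation': array([[-0.914 ,  0.4058, -0.0004],
       [ 0.4058,  0.914 , -0.0011],
       [-0.0001, -0.0011, -1.    ]]), 'force': array([ 0.5455, -0.3449,  0.7428]), 'torque': array([ 0.0497, -0.0155,  0.0041]), 'width': 0.09406485987827051}
```

View pics/a_scene.png

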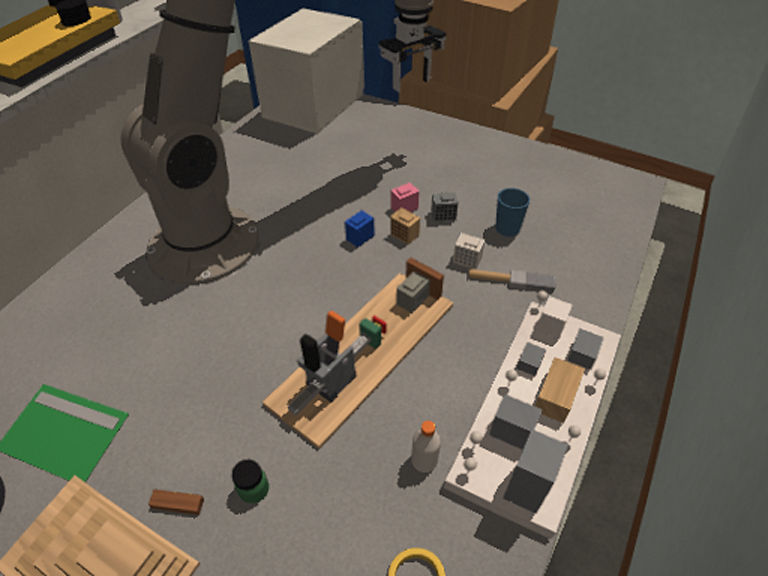

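View pics/a_top.png

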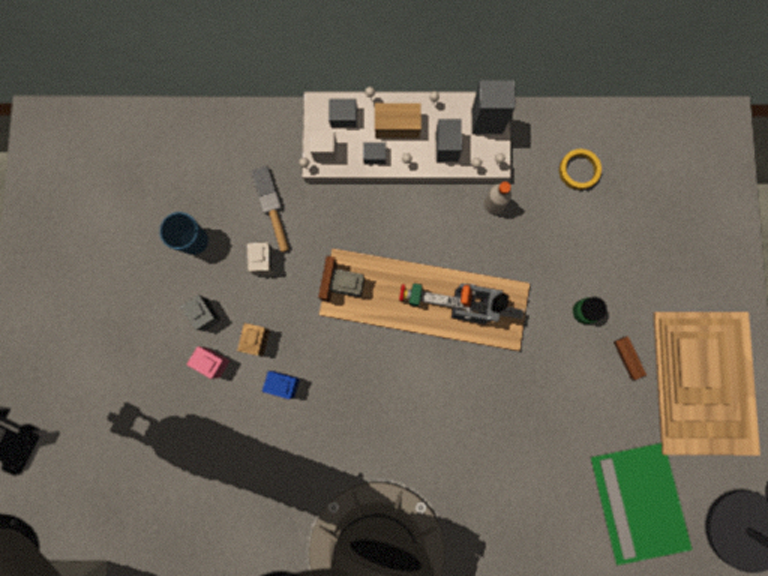

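In the 768-px views the pale timber block is at scene (405,226) and top (252,340). The others of the same shape are pink (205,362), blue (280,385), white (258,257) and grey (200,314). The tan box on the white board, at top (398,118), is part of another model. Only the block at (252,340) is loose pale timber, and I'll confirm that in a crop.

```bash
python3 - <<'E'
from h import *
crop('a','top',110,140,370,260,3)
crop('a','scene',165,110,325,300,3)
E
```

```text
(no output)
```

View pics/a_top_c.png

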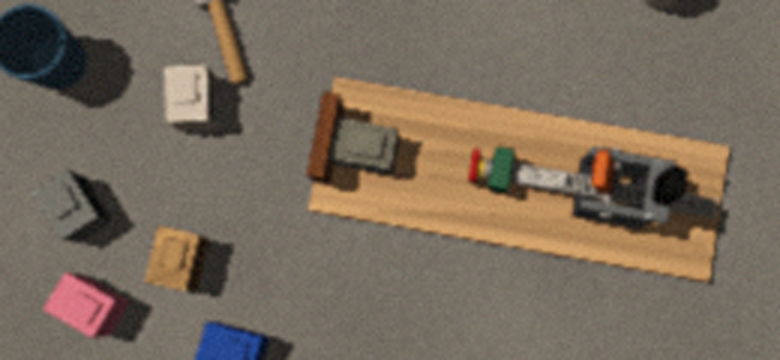

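View pics/a_scene_c.png

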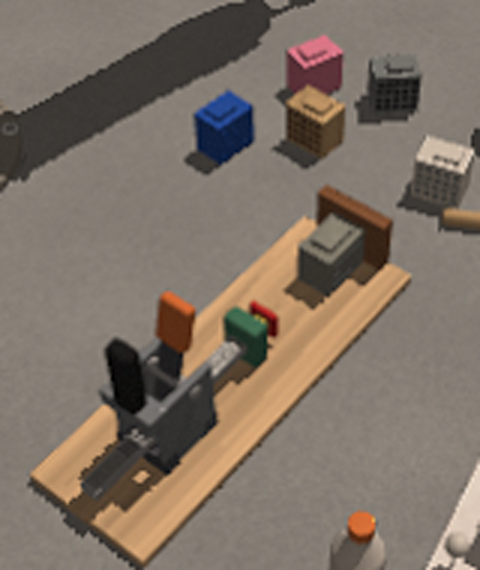

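The top crop shows the pale timber block with dark windows at (175,258), which is (168,226) in full-image pixels. It is the only wood-coloured one of the group, so it is the target. Next I'll measure it and the jig.

```bash
cat > meas.py <<'E'
from h import *
np.set_printoptions(precision=4,suppress=True)
def cloud(tag,n):
    z=np.load(f'pics/{tag}_{n}.npz'); im,de=z['im'],z['de']
    v,u=np.mgrid[0:384,0:512]; P=deproj(n,np.c_[u.ravel(),v.ravel()],de).reshape(384,512,3)
    P[de==0]=np.nan
    return im,P,cv2.cvtColor(im,cv2.COLOR_RGB2HSV)
E
python3 - <<'E'
from meas import *
for n in('top','scene'):
    im,P,H=cloud('a',n)
    z=P[...,2]
    tan=(H[...,0]>8)&(H[...,0]<24)&(H[...,1]>80)&(H[...,2]>60)
    c=onz('top',[[168,227]],0.06)[0]
    near=np.hypot(P[...,0]-c[0],P[...,1]-c[1])<.06
    m=near&tan&(z>.045)
    q=P[m]; print(n,'timber n',m.sum(),'z',np.percentile(q[:,2],[10,50,90]))
    t=q[(q[:,2]>.056)]
    print(' rect',cv2.minAreaRect((t[:,:2]*1000).astype(np.float32)), 'mean',t.mean(0))
    # bed
    jc=onz('top',[[283,200]],0.015)[0]
    m=(np.hypot(P[...,0]-jc[0],P[...,1]-jc[1])<.26)&tan&(z<.03)&(z>.005)
    k,l,s,_=cv2.connectedComponentsWithStats(m.astype(np.uint8)); i=1+np.argmax(s[1:,4]); m=l==i
    q=P[m]; print(' bed n',m.sum(),'z',np.percentile(q[:,2],[10,50,90]),cv2.minAreaRect((q[:,:2]*1000).astype(np.float32)))
    # bed by mask contour, ray on z=.015
    cn=max(cv2.findContours(m.astype(np.uint8),0,2)[0],key=len)[:,0]
    w=onz(n,cn,.015); print(' bed ray',cv2.minAreaRect((w[:,:2]*1000).astype(np.float32)))
E
```

```text
top timber n 280 z [0.0571 0.0613 0.0664]
 rect ((435.0639953613281, 262.9810485839844), (44.462669372558594, 59.31290054321289), 76.56568145751953) mean [0.4352 0.2628 0.0619]
 bed n 4426 z [0.0123 0.0156 0.0189] ((526.6526489257812, -101.170654296875), (440.41943359375, 152.6612548828125), 80.15225982666016)
 bed ray ((525.4840698242188, -100.67091369628906), (439.41229248046875, 151.49526977539062), 80.15161895751953)
scene timber n 151 z [0.0534 0.0581 0.0632]
 rect ((434.5199279785156, 259.8861083984375), (45.157779693603516, 60.387577056884766), 76.9093017578125) mean [0.4369 0.2589 0.0598]
 bed n 3807 z [0.0121 0.0146 0.017 ] ((526.7290649414062, -102.70875549316406), (441.3133239746094, 151.86666870117188), 80.21438598632812)
 bed ray ((527.8206787109375, -104.30300903320312), (442.5065612792969, 153.2346954345703), 80.10980987548828)
```

```bash
cat >> meas.py <<'E'
yaw=np.radians(-9.84); yh=np.array([-np.sin(yaw),np.cos(yaw)]); xh=np.array([np.cos(yaw),np.sin(yaw)])
org=np.array([.5267,-.1020])+.010*yh
def tojig(P): d=np.asarray(P)[...,:2]-org; return np.stack([d@xh,d@yh,np.asarray(P)[...,2]],-1)
def fromjig(p): p=np.asarray(p,float); return np.r_[org+p[0]*xh+p[1]*yh,p[2]]
E
python3 - <<'E'
from meas import *
print('org',org,'spot',fromjig([0,.096,.015]))
for n in('top','scene'):
    im,P,H=cloud('a',n); J=tojig(P); z=P[...,2]
    h,s,v=H[...,0].astype(int),H[...,1],H[...,2]
    inb=(abs(J[...,0])<.08)&(J[...,1]>-.24)&(J[...,1]<.22)
    def rep(name,m):
        q=J[m&inb]
        if len(q)>3: print(n,name,len(q),'mean',q.mean(0),'p5',np.percentile(q,5,axis=0),'p95',np.percentile(q,95,axis=0))
    rep('annex+stop top',(z>.06)&(J[...,1]>.1))
    rep('annex top',(z>.06)&(J[...,1]>.1)&(s<70))
    rep('stop',(J[...,1]>.1)&(z>.03)&(s>90))
    rep('green',(h>40)&(h<90)&(s>90)&(z>.02))
    rep('greentop',(h>40)&(h<90)&(s>90)&(z>.066))
    rep('red',((h<5)|(h>174))&(s>140)&(J[...,1]<.1)&(z>.02))
    rep('orange',(h>=4)&(h<14)&(s>190)&(z>.12))
    rep('orange?',(h<14)&(s>150)&(z>.1))
    rep('post',(z>.17)&(v<80))
# neighbours around timber
im,P,H=cloud('a','top')
for nm,px in dict(pink=[137,241],blue=[187,257],white=[172,171],grey=[134,209]).items():
    c=onz('top',[px],.06)[0]; m=(np.hypot(P[...,0]-c[0],P[...,1]-c[1])<.05)&(P[...,2]>.045)
    print(nm,cv2.minAreaRect((P[m][:,:2]*1000).astype(np.float32)))
E
```

```text
org [ 0.5284 -0.0921] spot [0.5448 0.0024 0.015 ]
top annex+stop top 486 mean [-0.0014  0.1748  0.0768] p5 [-0.0354  0.132   0.0663] p95 [0.0331 0.2068 0.0877]
top annex top 278 mean [-0.0022  0.1591  0.0724] p5 [-0.0212  0.1306  0.066 ] p95 [0.018  0.1876 0.079 ]
top stop 218 mean [-0.0025  0.1969  0.0791] p5 [-0.0438  0.1915  0.0432] p95 [0.0395 0.2084 0.0885]
top green 86 mean [-0.005   0.0049  0.0779] p5 [-0.0222  0.0027  0.066 ] p95 [0.014  0.0207 0.0787]
top greentop 81 mean [-0.0042  0.0047  0.0792] p5 [-0.0205  0.0027  0.0706] p95 [0.0142 0.0208 0.0787]
top red 19 mean [-0.0025  0.0413  0.0627] p5 [-0.0158  0.0386  0.0603] p95 [0.0104 0.044  0.065 ]
top orange 70 mean [-0.0032 -0.081   0.1832] p5 [-0.0176 -0.09    0.1656] p95 [ 0.0108 -0.0724  0.1907]
top orange? 82 mean [-0.0028 -0.0812  0.1813] p5 [-0.0177 -0.0928  0.1542] p95 [ 0.0125 -0.0715  0.1907]
top post 83 mean [-0.0031 -0.1439  0.189 ] p5 [-0.0154 -0.1561  0.1741] p95 [ 0.0103 -0.1387  0.1952]
scene annex+stop top 459 mean [0.0016 0.1733 0.075 ] p5 [-0.0365  0.1274  0.0636] p95 [0.0389 0.2052 0.0863]
scene annex to
[... 530 characters left out ...]
1695] p5 [-0.012  -0.0944  0.1467] p95 [ 0.016  -0.0793  0.1878]
scene orange? 179 mean [ 0.0034 -0.087   0.1691] p5 [-0.0124 -0.0946  0.1451] p95 [ 0.0161 -0.0774  0.1883]
scene post 100 mean [ 0.0035 -0.1531  0.1861] p5 [-0.0108 -0.1602  0.1722] p95 [ 0.0127 -0.1439  0.1939]
pink ((386.9718933105469, 357.2245788574219), (60.77854919433594, 44.792236328125), 60.92070388793945)
blue ((341.1816711425781, 202.48316955566406), (60.88689041137695, 43.88239669799805), 74.2913818359375)
white ((609.0315551757812, 253.90496826171875), (60.281341552734375, 45.94084167480469), 2.089711904525757)
grey ((491.0677490234375, 377.37103271484375), (60.34320068359375, 45.11723327636719), 33.741329193115234)
```

```bash
cat >> meas.py <<'E'
def go(target,ydeg,tz=None):
    o=manip.get_obs(); R=np.array(o['orientation']); p=np.array(o['eef_pos'])
    # desired: z down, y at ydeg
    a=np.radians(ydeg); y=np.array([np.cos(a),np.sin(a),0]); 
    if y@R[:,1]<0: y=-y
    z=np.array([0,0,-1.]); Rd=np.c_[np.cross(y,z),y,z] if tz is None else tz
    rv=cv2.Rodrigues(R.T@Rd)[0].ravel()
    d=np.array(target)-p
    print('t',o['t'],'tcp',p,'F',o['force'],'w',o['width'],'\n shift cm in present axes',R.T@d*100,' in goal axes',Rd.T@d*100,' turn',rv)
def F(): 
    o=manip.get_obs(); p=np.array(o['eef_pos']); print('t',round(o['t'],2),'tcp jig mm',tojig(p)*1000,'Fjig',np.r_[o['force'][:2]@xh,o['force'][:2]@yh,o['force'][2]],'w',o['width'])
E
python3 -c "
from meas import *
go([.4348,.2614,.205],76.75)"
```

```text
t 0.1 tcp [0.2737 0.6166 0.2049] F [ 0.5455 -0.3449  0.7428] w 0.09406485987827051 
 shift cm in present axes [-29.1326 -25.9265   0.0169]  in goal axes [-23.8177 -30.8805  -0.0146]  turn [-0.0011 -0.     -0.1866]
```

```bash
python3 -m inch '[[[0,0,0,0,0,0,-0.093],[0,0,0,0,0,0,-0.093],[0,-1.9,-2.5,0,0,0,0],[0,-1.9,-2.5,0,0,0,0],[0,-1.9,-2.5,0,0,0,0],[0,-1.9,-2.5,0,0,0,0],[0,-1.9,-2.5,0,0,0,0],[0,-1.9,-2.5,0,0,0,0],[0,-1.9,-2.5,0,0,0,0],[0,-1.9,-2.5,0,0,0,0],[0,-1.9,-2.5,0,0,0,0],[0,-1.9,-2.5,0,0,0,0],[0,0,0,0,0,0,0]]]' 25; python3 -c "
from meas import *
go([.4348,.2614,.025],76.75)"
```

```text
t: 1.18
eef_pos: [0.4051, 0.3169, 0.2]
orientation: [[-0.976, 0.215, -0.006], [0.216, 0.976, -0.008], [0.004, -0.009, -1.0]]
force: [1.2, -0.2, 0.1]
width: 0.0936
t 1.1833 tcp [0.4051 0.3169 0.2   ] F [ 1.1605 -0.2158  0.0523] w 0.09364696068192238 
 shift cm in present axes [-4.1622 -4.6301 17.5259]  in goal axes [-4.1608 -4.7243 17.5011]  turn [-0.0087 -0.0038  0.014 ]
```

```bash
python3 -m inch '[[[0,-2.1,-2.3,1,-0.009,-0.004,0.014],[0,-2.1,-2.3,1,0,0,0],[0,0,0,2.5,0,0,0],[0,0,0,2.5,0,0,0],[0,0,0,0,0,0,0]]]' 25; python3 -c "
from meas import *
go([.4348,.2614,.025],76.75)
snap('b')
crop('b','top',110,140,370,260,3)
crop('b','scene',225,90,345,190,6)"
```

```text
t: 1.6
eef_pos: [0.4385, 0.2586, 0.1292]
orientation: [[-0.972, 0.234, 0.003], [0.234, 0.972, 0.003], [-0.003, 0.004, -1.0]]
force: [-1.0, -2.0, 0.4]
width: 0.0935
t 1.6 tcp [0.4385 0.2586 0.1292] F [-0.9702 -2.0181  0.381 ] w 0.09354176957586242 
 shift cm in present axes [ 0.4566  0.1425 10.4238]  in goal axes [ 0.4277  0.1838 10.4244]  turn [ 0.0037  0.0027 -0.0051]
```

View pics/b_scene_c.png

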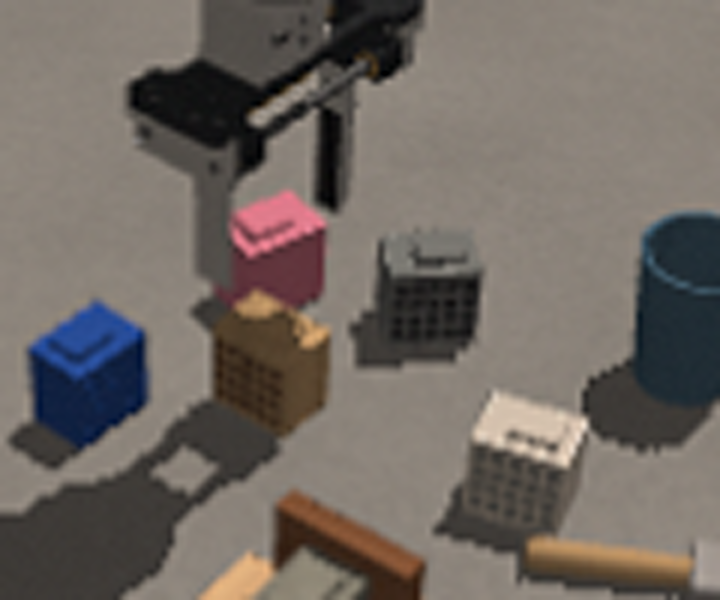

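The fingers are open above the timber, with one on each side of it at crop (270,370). I'll descend now.

```bash
python3 -m inch '[[[0,0.4,0.15,0,0,0,-0.005],[0,0,0,2.0,0,0,0],[0,0,0,2.0,0,0,0],[0,0,0,2.0,0,0,0],[0,0,0,1.5,0,0,0],[0,0,0,0,0,0,0]]]' 25; python3 -c "
from meas import *
go([.4348,.2614,.025],76.75)"
```

```text
t: 2.2
eef_pos: [0.4386, 0.2718, 0.0642]
orientation: [[-0.975, 0.221, 0.015], [0.221, 0.975, 0.015], [-0.011, 0.018, -1.0]]
force: [-1.0, -0.6, 0.2]
width: 0.0937
t 2.2 tcp [0.4386 0.2718 0.0642] F [-0.9971 -0.6296  0.1873] w 0.09374238098071089 
 shift cm in present axes [ 0.1791 -1.168   3.9026]  in goal axes [ 0.1272 -1.0983  3.9248]  turn [0.0181 0.0109 0.0082]
```

```bash
python3 -m inch '[[[0,0.15,-1.1,0,0.018,0.011,0.008],[0,0,0,0,0,0,0]]]' 25; python3 -c "
from meas import *
go([.4348,.2614,.025],76.75)"
```

```text
t: 2.37
eef_pos: [0.4343, 0.2622, 0.0661]
orientation: [[-0.974, 0.228, -0.001], [0.228, 0.974, -0.0], [0.001, -0.0, -1.0]]
force: [0.6, -1.4, -0.1]
width: 0.0935
t 2.3667 tcp [0.4343 0.2622 0.0661] F [ 0.6477 -1.4186 -0.0872] w 0.0935230898002754 
 shift cm in present axes [-0.0669 -0.0648  4.1082]  in goal axes [-0.064  -0.0665  4.1082]  turn [-0.0004 -0.0007  0.0016]
```

```bash
python3 -m inch '[[[0,0,0,1.4,0,0,0],[0,0,-0.1,1.2,0,0,0],[0,0,0,0.9,0,0,0],[0,0,0,0,0,0,0]]]' 25; python3 -c "
from meas import *
go([.4348,.2614,.025],76.75)"
```

```text
t: 2.7
eef_pos: [0.4363, 0.2633, 0.0346]
orientation: [[-0.974, 0.227, 0.004], [0.227, 0.974, 0.004], [-0.003, 0.005, -1.0]]
force: [-1.1, -0.3, -0.2]
width: 0.094
t 2.7 tcp [0.4363 0.2633 0.0346] F [-1.1426 -0.2824 -0.1895] w 0.09404449573572808 
 shift cm in present axes [ 0.106  -0.2236  0.9625]  in goal axes [ 0.1025 -0.2186  0.964 ]  turn [0.0053 0.0031 0.0018]
```

```bash
python3 -m inch '[[[0,0.1,-0.2,0.9,0.005,0.003,0.002],[0.3,0,0,0,0,0,0],[0.6,0,0,0,0,0,0],[0.8,0,0,0,0,0,0],[0.8,0,0,0,0,0,0],[0.8,0,0,0,0,0,0],[0.8,0,0,0,0,0,0],[0.8,0,0,0,0,0,0]]]' 25; python3 -c "
from meas import *
go([.4348,.2614,.025],76.75)"
```

```text
t: 3.37
eef_pos: [0.4355, 0.2619, 0.0263]
orientation: [[-0.973, 0.23, 0.001], [0.23, 0.973, 0.001], [-0.0, 0.001, -1.0]]
force: [0.2, 0.1, 0.7]
width: 0.0509
t 3.3667 tcp [0.4355 0.2619 0.0263] F [0.1909 0.0884 0.7468] w 0.05093992212587607 
 shift cm in present axes [ 0.0585 -0.0616  0.1278]  in goal axes [ 0.0585 -0.0615  0.1279]  turn [ 0.0007  0.0004 -0.0008]
```

```bash
python3 -m inch '[[[0.8,0,0,0,0,0,0],[0.8,0,0,0,0,0,0],[0.8,0,0,0,0,0,0]]]' 25; python3 -c "
from meas import *
F()"
```

```text
t: 3.62
eef_pos: [0.4356, 0.262, 0.0265]
orientation: [[-0.973, 0.23, 0.001], [0.23, 0.973, 0.001], [-0.001, 0.001, -1.0]]
force: [-0.3, -0.5, -0.9]
width: 0.0439
t 3.62 tcp jig mm [-151.9574  333.1046   26.5312] Fjig [-0.2507 -0.5113 -0.9233] w 0.04392211020780251
```

```bash
python3 -m inch '[[[0.8,0,0,-1.5,0,0,0],[0.8,0,0,-3,0,0,0],[0.8,0,0,-3.5,0,0,0],[0.8,0,0,-3.5,0,0,0],[0.8,0,0,-1.5,0,0,0.1],[0.8,0,0,0,0,0,0.12],[0.8,0,0,0,0,0,0.12],[0.8,0,0,0,0,0,0.12],[0.8,0,0,0,0,0,0.12],[0.8,0,0,0,0,0,0.12],[0.8,0,0,0,0,0,0.12],[0.8,0,0,0,0,0,0.12],[0.8,0,0,0,0,0,0.12],[0.8,0,0,0,0,0,0.12],[0.8,0,0,0,0,0,0.12],[0.8,0,0,0,0,0,0]]]' 25; python3 -c "
from meas import *
go(fromjig([0,.088,.15]),-9.84)"
```

```text
t: 4.95
eef_pos: [0.4337, 0.26, 0.1629]
orientation: [[0.016, 1.0, -0.002], [1.0, -0.016, 0.0], [0.0, -0.002, -1.0]]
force: [-0.8, 0.3, -0.3]
width: 0.0439
t 4.95 tcp [0.4337 0.26   0.1629] F [-0.7984  0.3185 -0.3133] w 0.04392847236347434 
 shift cm in present axes [-26.365   11.404    1.2734]  in goal axes [-24.281   15.3477   1.2928]  turn [-0.0016  0.0001  0.1555]
```

```bash
python3 -m inch '[[[0.8,0,0,0,0,0,0.1],[0.8,0,0,0,0,0,0.06],[0.8,-2.4,1.5,0,0,0,0],[0.8,-2.4,1.5,0,0,0,0],[0.8,-2.4,1.5,0,0,0,0],[0.8,-2.4,1.5,0,0,0,0],[0.8,-2.4,1.5,0,0,0,0],[0.8,-2.4,1.5,0,0,0,0],[0.8,-2.4,1.5,0,0,0,0],[0.8,-2.4,1.5,0,0,0,0],[0.8,0,0,0,0,0,0]]]' 25; python3 -c "
from meas import *
go(fromjig([0,.088,.15]),-9.84)"
```

```text
t: 5.87
eef_pos: [0.5241, 0.0445, 0.1625]
orientation: [[0.125, 0.992, -0.002], [0.992, -0.125, 0.0], [-0.0, -0.002, -1.0]]
force: [-0.4, -0.7, -0.7]
width: 0.0438
t 5.8667 tcp [0.5241 0.0445 0.1625] F [-0.409  -0.6541 -0.701 ] w 0.04382644452672334 
 shift cm in present axes [-4.7108  2.5455  1.2504]  in goal axes [-4.5875  2.7596  1.2545]  turn [-0.0016  0.0001  0.0465]
```

```bash
python3 -m inch '[[[0.8,0,0,0,0,0,0.047],[0.8,-2.3,1.4,0.6,0,0,0],[0.8,-2.2,1.3,0.6,0,0,0],[0.8,0,0,0,0,0,0],[0.8,0,0,0,0,0,0]]]' 25; python3 -c "
from meas import *
go(fromjig([0,.088,.15]),-9.84)"
```

```text
t: 6.28
eef_pos: [0.544, -0.0084, 0.1498]
orientation: [[0.154, 0.988, -0.002], [0.988, -0.154, 0.0], [-0.0, -0.002, -1.0]]
force: [0.6, 0.5, -1.8]
width: 0.0441
t 6.2833 tcp [ 0.544  -0.0084  0.1498] F [ 0.5932  0.4944 -1.7662] w 0.04409349712919121 
 shift cm in present axes [ 0.2843 -0.1051 -0.024 ]  in goal axes [ 0.2825 -0.1099 -0.0241]  turn [-0.002   0.0002  0.0171]
```

```bash
python3 -m inch '[[[0.8,0.2,-0.1,0,0,0,0.017],[0.8,0,0,2,0,0,0],[0.8,0,0,2.5,0,0,0],[0.8,0,0,2,0,0,0],[0.8,0,0,0.8,0,0,0],[0.8,0,0,0,0,0,0]]]' 25; python3 -c "
from meas import *
go(fromjig([0,.088,.044]),-9.84);F()"
```

```text
t: 6.78
eef_pos: [0.5434, -0.0015, 0.0758]
orientation: [[0.161, 0.987, 0.001], [0.987, -0.161, 0.003], [0.003, 0.0, -1.0]]
force: [-0.2, -0.3, -1.7]
width: 0.0437
t 6.7833 tcp [ 0.5434 -0.0015  0.0758] F [-0.2161 -0.324  -1.7334] w 0.04370965823701081 
 shift cm in present axes [-0.3965  0.0636  3.1752]  in goal axes [-0.3866  0.068   3.1763]  turn [ 0.0001 -0.0029  0.0103]
t 6.78 tcp jig mm [-0.6796 91.8662 75.7632] Fjig [-0.1575 -0.3562 -1.7334] w 0.04370965823701081
```

Next I'll look at the timber from both cameras before lowering it.

```bash
python3 -m inch '[[[0.8,-0.4,0.05,0,0,0,0.01],[0.8,0,0,0,0,0,0]]]' 25; python3 -c "
from meas import *
snap('c')
crop('c','scene',215,145,325,235,7)
go(fromjig([0,.088,.044]),-9.84);F()"
```

```text
t: 6.95
eef_pos: [0.5433, -0.0048, 0.0766]
orientation: [[0.169, 0.986, 0.0], [0.986, -0.169, 0.003], [0.003, -0.0, -1.0]]
force: [-0.4, -1.1, -1.3]
width: 0.0439
t 7.05 tcp [ 0.5437 -0.0043  0.0769] F [-0.3021  0.9964 -1.0686] w 0.043667860210271504 
 shift cm in present axes [-0.1301 -0.0041  3.2875]  in goal axes [-0.1182 -0.0022  3.288 ]  turn [ 0.0005 -0.0036  0.0023]
t 7.05 tcp jig mm [ 0.0216 89.1821 76.8796] Fjig [-0.4679  0.9301 -1.0686] w 0.043667860210271504
```

View pics/c_scene_c.png

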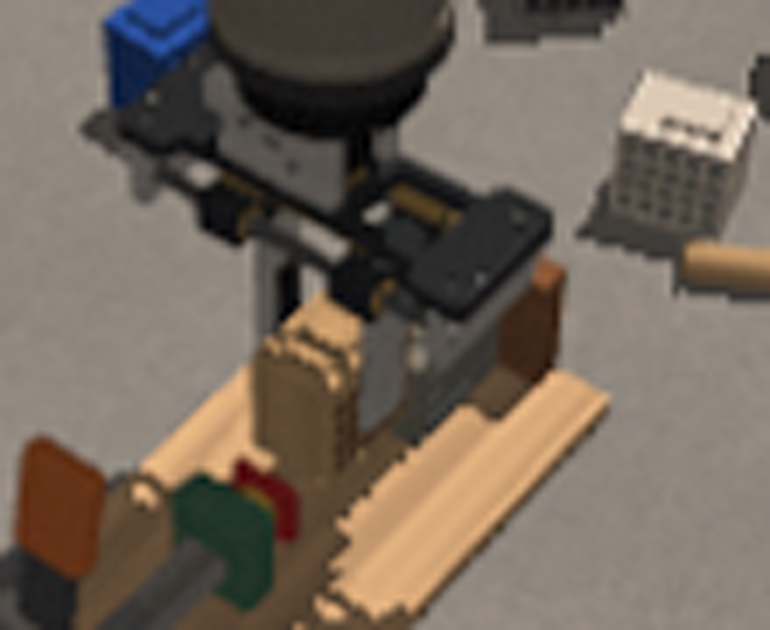

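The timber is held upright over the free place, near face at crop (300,410). The red foot at (270,500) is in front of it and the grey building is behind. I'll lower it now.

```bash
python3 -m inch '[[[0.8,0,0,1,0,-0.003,0],[0.8,-0.1,0,0.9,0,0,0],[0.8,-0.1,0,0.6,0,0,0],[0.8,0,0,0,0,0,0]]]' 25; python3 -c "
from meas import *
go(fromjig([0,.090,.042]),-9.84);F()"
```

```text
t: 7.38
eef_pos: [0.5448, -0.0057, 0.0515]
orientation: [[0.168, 0.986, 0.004], [0.986, -0.168, 0.002], [0.002, 0.004, -1.0]]
force: [-0.7, -0.2, -0.6]
width: 0.0436
t 7.3833 tcp [ 0.5448 -0.0057  0.0515] F [-0.6826 -0.2358 -0.5636] w 0.04363362891118005 
 shift cm in present axes [ 0.1979 -0.1388  0.9508]  in goal axes [ 0.1996 -0.1356  0.951 ]  turn [ 0.0041 -0.0023  0.0032]
t 7.38 tcp jig mm [ 1.3558 88.0037 51.5095] Fjig [-0.6322 -0.349  -0.5636] w 0.04363362891118005
```

```bash
python3 -m inch '[[[0.8,0,-0.1,0.5,0.004,-0.002,0.003],[0.8,0,0,0.3,0,0,0],[0.8,0,0,0,0,0,0]]]' 25; python3 -c "
from meas import *
go(fromjig([0,.090,.042]),-9.84);F()"
```

```text
t: 7.63
eef_pos: [0.5434, -0.0058, 0.042]
orientation: [[0.172, 0.985, -0.001], [0.985, -0.172, -0.0], [-0.0, -0.001, -1.0]]
force: [0.1, -0.2, -0.4]
width: 0.0439
t 7.6333 tcp [ 0.5434 -0.0058  0.042 ] F [ 0.0901 -0.2063 -0.413 ] w 0.04392877058350429 
 shift cm in present axes [0.2403 0.0027 0.0031]  in goal axes [0.2403 0.0029 0.0032]  turn [-0.0014  0.0005 -0.0006]
t 7.63 tcp jig mm [-0.029  87.5969 42.0318] Fjig [ 0.124  -0.1879 -0.413 ] w 0.04392877058350429
```

```bash
python3 -m inch '[[[0.8,0.3,0,0,0,0,0],[0.8,0.25,0,0,0,0,0],[0.8,0,0,0,0,0,0]]]' 25; python3 -c "
from meas import *
F()"; python3 -m inch '[[[0.8,0.25,0,0,0,0,0],[0.8,0,0,0,0,0,0]]]' 25; python3 -c "
from meas import *
F()"
```

```text
t: 7.88
eef_pos: [0.5444, -0.0001, 0.0419]
orientation: [[0.172, 0.985, -0.002], [0.985, -0.172, -0.0], [-0.001, -0.002, -1.0]]
force: [-0.4, 0.2, -1.1]
width: 0.0435
t 7.88 tcp jig mm [ 0.0089 93.4319 41.9104] Fjig [-0.4803  0.1388 -1.0755] w 0.04348719462333476
t: 8.05
eef_pos: [0.545, 0.0025, 0.0422]
orientation: [[0.172, 0.985, -0.001], [0.985, -0.172, -0.001], [-0.001, -0.001, -1.0]]
force: [0.3, -0.6, -1.0]
width: 0.0439
t 8.05 tcp jig mm [ 0.1467 96.1123 42.2207] Fjig [ 0.41   -0.5832 -1.0179] w 0.04392368215712547
```

```bash
python3 -m inch '[[[0.8,0.15,0,0,0,0,0],[0.8,0.15,0,0,0,0,0],[0.8,0.1,0,0,0,0,0]]]' 25; python3 -c "
from meas import *
F()"
```

```text
t: 8.3
eef_pos: [0.5449, 0.0027, 0.0424]
orientation: [[0.175, 0.985, -0.002], [0.985, -0.175, -0.004], [-0.005, -0.001, -1.0]]
force: [-0.3, -5.1, -1.7]
width: 0.0433
t 8.3 tcp jig mm [ 0.0586 96.2665 42.3806] Fjig [ 0.5705 -5.0327 -1.6576] w 0.043283959930576564
```

The timber meets the grey building at y 96.3, against the nominal 96, with about 5 N. Now I'll seat it on the bed.

```bash
python3 -m inch '[[[0.8,0,0,0.1,0.002,-0.004,0],[0.8,0,0,0.1,0,0,0],[0.8,0,0,0.1,0,0,0]]]' 25; python3 -c "
from meas import *
F()"; python3 -m inch '[[[0.8,0.05,0,0.15,0,0,0],[0.8,0,0,0.15,0,0,0]]]' 25; python3 -c "
from meas import *
F()"
```

```text
t: 8.55
eef_pos: [0.545, 0.0022, 0.0411]
orientation: [[0.176, 0.984, -0.005], [0.984, -0.176, -0.007], [-0.008, -0.004, -1.0]]
force: [-13.1, -0.8, 37.8]
width: 0.0438
t 8.55 tcp jig mm [ 0.1979 95.7898 41.1068] Fjig [-12.7353  -3.0606  37.7732] w 0.04380742000512766
t: 8.72
eef_pos: [0.545, 0.0024, 0.0407]
orientation: [[0.176, 0.984, -0.005], [0.984, -0.176, -0.006], [-0.007, -0.004, -1.0]]
force: [-13.3, 0.1, 37.0]
width: 0.0439
t 8.72 tcp jig mm [ 0.2209 95.9889 40.7368] Fjig [-13.1354  -2.1301  36.9867] w 0.043910928398956536
```

```bash
python3 -m inch '[[[0.8,0.03,0,-0.06,0,0,0],[0.8,0,0,0,0,0,0]]]' 25; python3 -c "
from meas import *
F()"
```

```text
t: 8.88
eef_pos: [0.5454, 0.0029, 0.0422]
orientation: [[0.176, 0.984, -0.005], [0.984, -0.176, -0.005], [-0.006, -0.004, -1.0]]
force: [-0.6, -1.3, -2.6]
width: 0.0439
t 8.88 tcp jig mm [ 0.4728 96.5517 42.1944] Fjig [-0.3363 -1.3858 -2.6215] w 0.04387954989819379
```

```bash
python3 -m inch '[[[0.8,0,0,0.03,0.004,-0.006,-0.003],[0.8,0,0,0,0,0,0]]]' 25; python3 -c "
from meas import *
F()"
```

```text
t: 9.05
eef_pos: [0.5454, 0.0028, 0.0419]
orientation: [[0.172, 0.985, -0.01], [0.985, -0.173, -0.011], [-0.013, -0.008, -1.0]]
force: [-0.9, -2.5, -1.4]
width: 0.0439
t 9.05 tcp jig mm [ 0.4976 96.4087 41.9319] Fjig [-0.4276 -2.5611 -1.3936] w 0.043939646565707445
```

```bash
python3 -c "
from meas import *
go(fromjig([0,.0963,.0415]),-9.84)"
```

```text
t 9.05 tcp [0.5454 0.0028 0.0419] F [-0.859  -2.4504 -1.3936] w 0.043939646565707445 
 shift cm in present axes [-0.0104 -0.0494  0.0437]  in goal axes [-0.0109 -0.0498  0.0432]  turn [-0.0079  0.0129 -0.0017]
```

```bash
python3 -m inch '[[[0.8,0,-0.03,0.0,-0.008,0.013,-0.002],[0.8,0,0,0.03,0,0,0]]]' 25; python3 -c "
from meas import *
go(fromjig([0,.0963,.0415]),-9.84);F()"
```

```text
t: 9.22
eef_pos: [0.5452, 0.0026, 0.0412]
orientation: [[0.17, 0.985, 0.001], [0.985, -0.17, -0.0], [-0.0, 0.001, -1.0]]
force: [0.9, 0.3, -0.6]
width: 0.044
t 9.2167 tcp [0.5452 0.0026 0.0412] F [ 0.8818  0.3375 -0.5659] w 0.04395652643864472 
 shift cm in present axes [ 0.0109 -0.0312 -0.0298]  in goal axes [ 0.0109 -0.0313 -0.0298]  turn [0.0005 0.0001 0.0006]
t 9.22 tcp jig mm [ 0.3126 96.1912 41.2021] Fjig [ 0.8112  0.4832 -0.5659] w 0.04395652643864472
```

```bash
python3 -m inch '[[[0.6,0,0,0,0,0,0],[0.4,0,0,0,0,0,0],[0.2,0,0,0,0,0,0],[0.2,0,0,0,0,0,0],[0.2,0,0,0,0,0,0]]]' 25; python3 -c "
from meas import *
F()"; python3 -m inch '[[[0.2,0,0,-1,0,0,0],[0.2,0,0,-2,0,0,0],[0.2,0,0,-3,0,0,0],[0.2,0,0,-4,0,0,0],[0.2,0,0,-4,0,0,0],[0.5,0,0,-3,0,0,0],[1,0,0,0,0,0,0]]]'; python3 -c "
from meas import *
F()"
```

```text
t: 9.63
eef_pos: [0.5455, 0.0038, 0.041]
orientation: [[0.169, 0.986, 0.001], [0.986, -0.169, 0.001], [0.001, 0.001, -1.0]]
force: [0.3, 0.1, 1.2]
width: 0.0669
t 9.63 tcp jig mm [ 0.4719 97.4853 41.0343] Fjig [0.2531 0.1112 1.2224] w 0.0668936049474023
t: 10.22
eef_pos: [0.5437, 0.0025, 0.2208]
orientation: [[0.172, 0.985, -0.004], [0.985, -0.172, -0.002], [-0.002, -0.004, -1.0]]
force: [0.6, -0.5, 0.6]
width: 0.0657
t 10.22 tcp jig mm [ -1.1461  95.8248 220.7514] Fjig [ 0.6848 -0.3566  0.603 ] w 0.06568004561233175
```

```bash
python3 -m inch '[[[1,-3,0,0,0,0,0],[1,-3.5,0,0,0,0,0],[1,-3.5,0,0,0,0,0],[1,-2.5,0,0,0,0,0],[1,0,0,0,0,0,0]]]'; python3 -c "
from meas import *
F()
snap('d')
crop('d','scene',205,145,305,235,7)
crop('d','top',205,165,355,245,5)
go(fromjig([0,-.045,.150]),-9.84)"
```

```text
t: 10.63
eef_pos: [0.523, -0.1231, 0.2272]
orientation: [[0.166, 0.986, 0.004], [0.986, -0.166, 0.001], [0.002, 0.004, -1.0]]
force: [-0.9, -0.3, -0.3]
width: 0.0322
t 10.63 tcp jig mm [ -0.0655 -31.3877 227.1974] Fjig [-0.8508 -0.4085 -0.2911] w 0.03216719707151522
t 10.7333 tcp [ 0.524  -0.1192  0.2268] F [1.4183 0.1939 0.3162] w 0.023965970879000178 
 shift cm in present axes [-1.7792 -0.0655  7.6788]  in goal axes [-1.7594 -0.0241  7.6836]  turn [ 0.0036 -0.0026  0.0079]
```

View pics/d_scene_c.png

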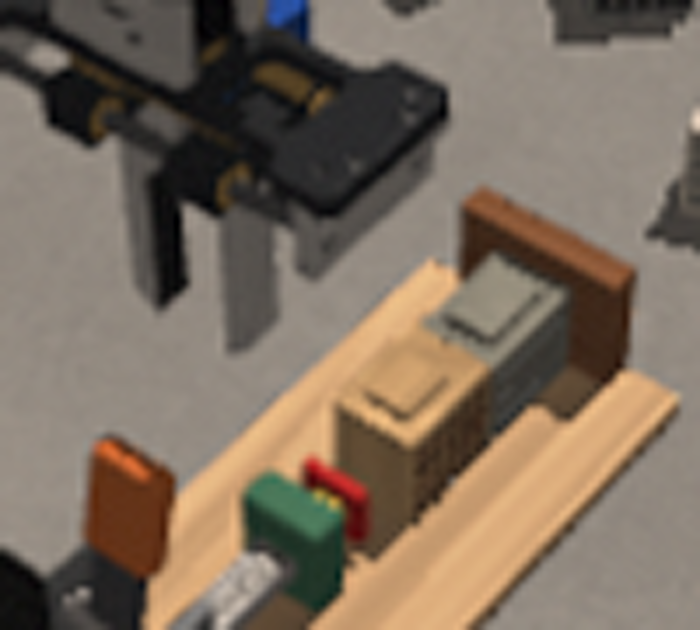

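View pics/d_top_c.png

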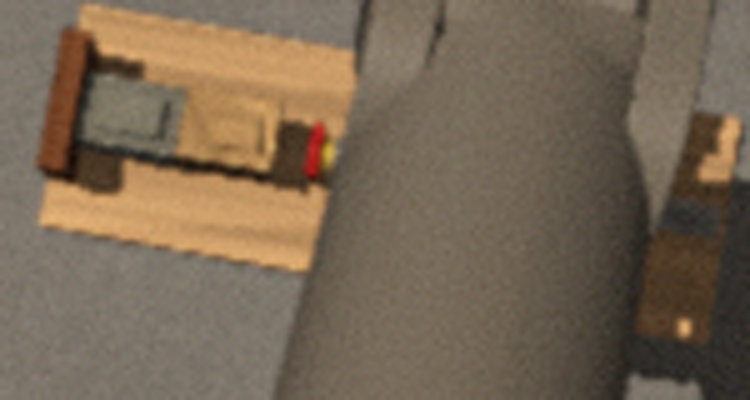

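The timber stands upright and flush in line with the grey building: scene crop (410,440), top crop (228,130). The red foot is free at scene crop (335,500) and yellow shows behind it. I'll check the numbers and then go on to the trigger.

```bash
cat >> meas.py <<'E'
def timber(tag):
  for n in('top','scene'):
    im,P,H=cloud(tag,n); J=tojig(P); h,s=H[...,0],H[...,1]
    m=(abs(J[...,0])<.04)&(J[...,1]>.05)&(J[...,1]<.135)&(P[...,2]>.066)&(P[...,2]<.083)&(h>8)&(h<24)&(s>80)
    q=J[m][:,:2]*1000; r=cv2.minAreaRect(q.astype(np.float32)); print(n,'timber',m.sum(),r)
    m=(abs(J[...,0])<.03)&(J[...,1]>.13)&(J[...,1]<.187)&(P[...,2]>.064)&(s<70)
    print(n,'annex',cv2.minAreaRect((J[m][:,:2]*1000).astype(np.float32)))
def jaw(tag):
  # scene: colour centroids in the head/foot area
  im,P,H=cloud(tag,'scene'); h,s,v=[H[...,i].astype(int) for i in range(3)]
  roi=np.zeros(h.shape,bool); 
  pts=proj('scene',[fromjig(p) for p in([-.03,-.02,.03],[-.03,.08,.03],[.03,-.02,.08],[.03,.08,.08],[.03,-.02,.02],[-.03,.08,.08])]).astype(int)
  roi[pts[:,1].min():pts[:,1].max(),pts[:,0].min():pts[:,0].max()]=True
  g=roi&(h>40)&(h<90)&(s>80); r=roi&((h<6)|(h>173))&(s>120); y=roi&(h>21)&(h<34)&(s>110)
  for nm,m in(('green',g),('red',r),('yellow',y)):
    vv,uu=np.nonzero(m)
    if len(uu): 
      zz={'green':.055,'red':.055,'yellow':.05}[nm]
      c=onz('scene',[[uu.mean(),vv.mean()]],zz)[0]; print(nm,len(uu),'px',uu.mean().round(2),vv.mean().round(2),'jig y mm %.1f'%(tojig(c)[1]*1000))
E
python3 -c "
from meas import *
timber('d'); jaw('a'); jaw('d')"
python3 -m inch '[[[1,-0.9,0,2.0,0.003,-0.002,0.008],[1,-0.8,0,2.5,0,0,0],[1,0,0,2,0,0,0],[1,0,0,0,0,0,0]]]'; python3 -c "
from meas import *
F();go(fromjig([0,-.045,.150]),-9.84)"
```

```text
top timber 269 ((-0.22321319580078125, 97.96233367919922), (62.469730377197266, 44.52568054199219), 89.6376953125)
top annex ((-1.2772636413574219, 158.5959930419922), (43.205482482910156, 56.379356384277344), 0.25215157866477966)
scene timber 241 ((-0.14842605590820312, 98.62301635742188), (66.65477752685547, 45.849029541015625), 89.61798095703125)
scene annex ((0.2513885498046875, 158.734375), (56.264862060546875, 41.58608627319336), 89.31586456298828)
green 151 px 247.56 221.02 jig y mm 10.0
red 35 px 253.29 215.31 jig y mm 38.1
yellow 2 px 251.5 216.0 jig y mm 35.7
green 151 px 247.56 221.02 jig y mm 10.0
red 44 px 254.0 215.61 jig y mm 38.5
yellow 2 px 251.5 216.0 jig y mm 35.7
t: 11.07
eef_pos: [0.5235, -0.1311, 0.1613]
orientation: [[0.166, 0.986, 0.004], [0.986, -0.166, 0.003], [0.003, 0.003, -1.0]]
force: [-0.6, 0.7, -0.1]
width: 0.0009
t 11.07 tcp jig mm [  1.8055 -39.2515 161.3261] Fjig [-0.7377  0.5478 -0.1365] w 0.0008680489997201181
t 11.0667 tcp [ 0.5235 -0.1311  0.1613] F [-0.6332  0.6658 -0.1365] w 0.0008680489997201181 
 shift cm in present axes [-0.5775 -0.1874  1.1302]  in goal axes [-0.5748 -0.1805  1.1326]  turn [ 0.0034 -0.0032  0.0052]
```

```bash
python3 -m inch '[[[1,-0.6,-0.2,1.1,0.003,-0.003,0.005],[1,-1.2,0,0,0,0,0],[1,0,0,0,0,0,0]]]'; python3 -c "
from meas import *
F();go(fromjig([0,-.085,.150]),-9.84)"
```

```text
t: 11.32
eef_pos: [0.519, -0.1472, 0.1505]
orientation: [[0.167, 0.986, -0.001], [0.986, -0.167, 0.0], [-0.0, -0.001, -1.0]]
force: [-0.8, 0.3, -0.9]
width: 0.0005
t 11.32 tcp jig mm [  0.1549 -55.8688 150.4898] Fjig [-0.8684  0.1552 -0.8553] w 0.00048339652222663637
t 11.3167 tcp [ 0.519  -0.1472  0.1505] F [-0.8291  0.3013 -0.8553] w 0.00048339652222663637 
 shift cm in present axes [-2.913  -0.0272  0.0491]  in goal axes [-2.9131 -0.0155  0.049 ]  turn [-0.0007  0.0001  0.004 ]
```

```bash
python3 -m inch '[[[1,-1.0,0,0,0,0,0.004],[1,-1.2,0,0,0,0,0],[1,-1.0,0,0,0,0,0],[1,0,0,0,0,0,0]]]'; python3 -c "
from meas import *
F()"; python3 -m inch '[[[1,-1.0,0,0,0,0,0],[1,-0.6,0,0,0,0,0],[1,0,0,0,0,0,0]]]'; python3 -c "
from meas import *
F();go(fromjig([0,-.112,.150]),-9.84)
snap('e');jaw('e');crop('e','scene',205,145,305,235,7)"
```

```text
t: 11.65
eef_pos: [0.5149, -0.1788, 0.1534]
orientation: [[0.169, 0.986, 0.002], [0.986, -0.169, 0.004], [0.004, 0.002, -1.0]]
force: [0.9, 4.9, -2.5]
width: 0.0001
t 11.65 tcp jig mm [  1.4953 -87.7153 153.4118] Fjig [ 0.0338  4.9956 -2.5008] w 6.977944927381407e-05
t: 11.9
eef_pos: [0.5136, -0.1866, 0.1538]
orientation: [[0.165, 0.986, 0.003], [0.986, -0.165, 0.015], [0.016, -0.0, -1.0]]
force: [-0.7, 4.8, -0.1]
width: 0.0004
t 11.9 tcp jig mm [  1.5817 -95.5947 153.8109] Fjig [-1.527   4.5804 -0.1386] w 0.0003613675646962372
t 11.9 tcp [ 0.5136 -0.1866  0.1538] F [-0.7218  4.774  -0.1386] w 0.0003613675646962372 
 shift cm in present axes [-1.6453 -0.1684  0.3554]  in goal axes [-1.6405 -0.1582  0.3811]  turn [-0.0001 -0.0157  0.0063]
green 142 px 250.0 218.9 jig y mm 20.9
red 48 px 255.88 212.85 jig y mm 50.6
yellow 2 px 254.0 213.5 jig y mm 48.2
```

View pics/e_scene_c.png

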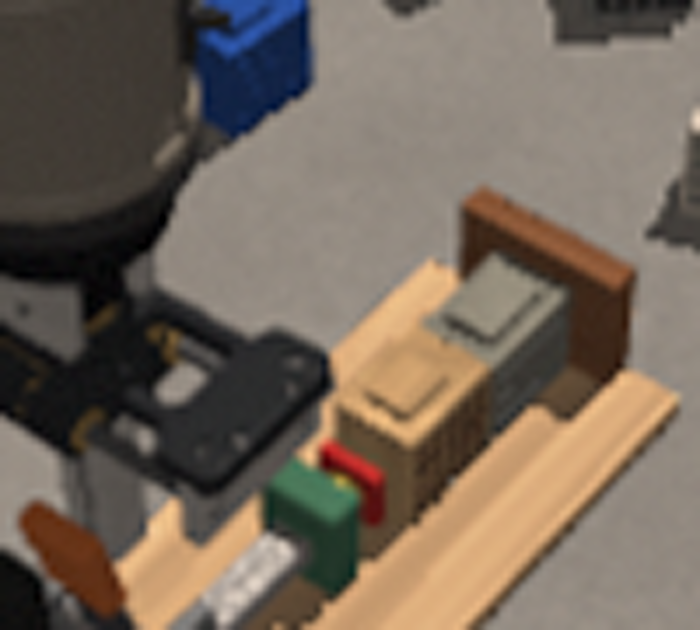

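After this stroke the jaw has gone about 12 mm forward. The red foot is at crop (350,485), clear of the timber, and the trigger at (70,560) leans well back. I'll let it go back fully and pump again.

```bash
python3 -m inch '[[[1,1.5,-0.1,0.2,0,-0.015,0.006],[1,1.5,-0.1,0.1,0,0,0],[1,1.2,0,0,0,0,0],[1,0,0,0,0,0,0]]]'; python3 -c "
from meas import *
F();go(fromjig([0,-.055,.150]),-9.84)
snap('f');jaw('f')"
```

```text
t: 12.33
eef_pos: [0.5201, -0.1448, 0.153]
orientation: [[0.173, 0.985, 0.003], [0.985, -0.173, -0.002], [-0.001, 0.004, -1.0]]
force: [-0.0, 0.5, 0.2]
width: 0.0009
t 12.33 tcp jig mm [  0.8108 -53.3361 152.9639] Fjig [-0.0897  0.4464  0.1523] w 0.0008533503338426596
t 12.3333 tcp [ 0.5201 -0.1448  0.153 ] F [-0.0121  0.4552  0.1523] w 0.0008533503338426596 
 shift cm in present axes [-0.1663 -0.0818  0.2963]  in goal axes [-0.1664 -0.0811  0.2964]  turn [ 0.0037  0.001  -0.0022]
green 146 px 249.85 218.74 jig y mm 21.1
red 48 px 255.88 212.85 jig y mm 50.6
yellow 2 px 254.0 213.5 jig y mm 48.2
```

```bash
python3 -m inch '[[[1,-1.0,-0.08,0.3,0.003,0.001,-0.002],[1,-1.2,0,0,0,0,0],[1,-1.0,0,0,0,0,0],[1,0,0,0,0,0,0]]]'; python3 -c "
from meas import *
F();go(fromjig([0,-.09,.150]),-9.84)
snap('g');jaw('g')"
```

```text
t: 12.77
eef_pos: [0.514, -0.1804, 0.1516]
orientation: [[0.172, 0.985, 0.004], [0.985, -0.172, 0.001], [0.002, 0.003, -1.0]]
force: [0.6, 4.5, -2.8]
width: 0.0001
t 12.77 tcp jig mm [  0.8688 -89.4475 151.5925] Fjig [-0.1988  4.5382 -2.8442] w 0.00012464891230406155
t 12.7667 tcp [ 0.514  -0.1804  0.1516] F [ 0.5797  4.5055 -2.8442] w 0.00012464891230406155 
 shift cm in present axes [-0.0557 -0.0873  0.1589]  in goal axes [-0.0553 -0.0869  0.1592]  turn [ 0.0033 -0.0017 -0.0016]
green 132 px 251.64 217.45 jig y mm 28.4
red 40 px 257.23 211.6 jig y mm 57.1
yellow 3 px 255.0 211.67 jig y mm 55.8
```

```bash
python3 -m inch '[[[1,-0.7,-0.08,0.1,0.003,-0.002,-0.002],[1,-0.3,0,0,0,0,0],[1,0,0,0,0,0,0]]]'; python3 -c "
from meas import *
F();go(fromjig([0,-.1,.150]),-9.84)
snap('i');jaw('i');crop('i','scene',205,145,305,235,7)"
```

```text
t: 13.12
eef_pos: [0.513, -0.1861, 0.1508]
orientation: [[0.168, 0.986, 0.001], [0.986, -0.168, 0.003], [0.003, 0.001, -1.0]]
force: [0.6, 4.3, 0.5]
width: 0.0006
t 13.12 tcp jig mm [  0.8707 -95.1886 150.7867] Fjig [-0.1449  4.3548  0.4549] w 0.0005636666253700964
t 13.1167 tcp [ 0.513  -0.1861  0.1508] F [0.6015 4.3155 0.4549] w 0.0005636666253700964 
 shift cm in present axes [-0.4812 -0.0884  0.077 ]  in goal axes [-0.4811 -0.0871  0.0787]  turn [ 0.0007 -0.0033  0.0027]
green 140 px 252.13 217.14 jig y mm 30.3
red 41 px 257.95 211.27 jig y mm 59.5
yellow 3 px 256.0 211.67 jig y mm 57.8
```

View pics/i_scene_c.png

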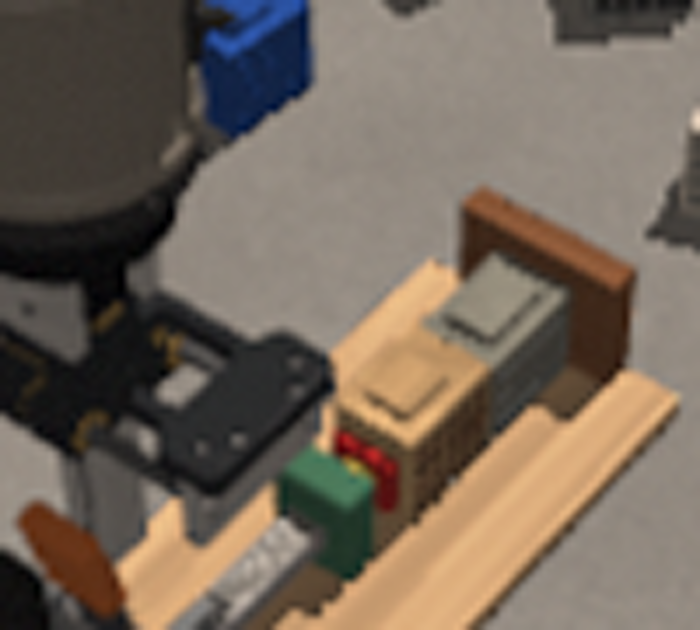

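```bash
python3 -m inch '[[[1,-0.4,-0.08,0.05,0,-0.003,0.003],[1,-0.2,0,0,0,0,0],[1,0,0,0,0,0,0]]]'; python3 -c "
from meas import *
F();go(fromjig([0,-.1,.150]),-9.84)
snap('j');jaw('j')"
```

```text
t: 13.47
eef_pos: [0.5132, -0.1855, 0.1507]
orientation: [[0.167, 0.986, 0.002], [0.986, -0.167, 0.007], [0.007, 0.001, -1.0]]
force: [-0.9, 4.7, 3.5]
width: 0.0004
t 13.47 tcp jig mm [  0.9553 -94.602  150.7284] Fjig [-1.7398  4.5125  3.4733] w 0.00040954248460737386
t 13.4667 tcp [ 0.5132 -0.1855  0.1507] F [-0.943   4.7435  3.4733] w 0.00040954248460737386 
 shift cm in present axes [-0.54   -0.0976  0.0688]  in goal axes [-0.5398 -0.0955  0.0728]  turn [ 0.0006 -0.0073  0.0037]
green 140 px 252.13 217.14 jig y mm 30.3
red 41 px 257.95 211.27 jig y mm 59.5
yellow 3 px 256.0 211.67 jig y mm 57.8
```

```bash
cat >> meas.py <<'E'
def trig(tag):
    im,P,H=cloud(tag,'scene'); J=tojig(P)*1000; h,s=H[...,0],H[...,1]
    m=(abs(J[...,0])<30)&(J[...,1]>-135)&(J[...,1]<-60)&(J[...,2]>130)&(J[...,2]<200)&(h<14)&(s>150)
    q=J[m]; 
    l=[ (zz,round(float(np.median(q[abs(q[:,2]-zz)<5,1])),1)) for zz in(145,155,165,175,185) if (abs(q[:,2]-zz)<5).sum()>3]
    print('trigger',len(q),'mean',q.mean(0),'y by z',l)
E
python3 -c "
from meas import *
for t in 'adefgij': trig(t)"
```

```text
trigger 179 mean [  3.4437 -87.0208 169.0756] y by z [(145, -94.4), (155, -91.9), (165, -89.6), (175, -86.5), (185, -81.6)]
trigger 176 mean [  3.3318 -87.1906 168.5618] y by z [(145, -94.1), (155, -91.8), (165, -89.5), (175, -86.7), (185, -82.9)]
trigger 114 mean [   6.1266 -120.844   173.631 ] y by z [(145, -116.8), (155, -119.8), (165, -121.8), (175, -124.0), (185, -123.6)]
trigger 176 mean [  3.5244 -87.2768 168.9241] y by z [(145, -94.3), (155, -92.0), (165, -89.3), (175, -86.9), (185, -82.8)]
trigger 131 mean [   5.0492 -113.4763  173.0128] y by z [(145, -111.5), (155, -113.9), (165, -115.3), (175, -116.5), (185, -115.3)]
trigger 115 mean [   5.8108 -120.9114  172.6326] y by z [(145, -117.5), (155, -117.9), (165, -121.9), (175, -124.0), (185, -123.2)]
trigger 114 mean [   5.8741 -120.5816  173.7951] y by z [(145, -116.2), (155, -118.5), (165, -121.5), (175, -123.9), (185, -123.0)]
```

The trigger was fully back in both strokes: its y at z 165 moved 32 mm. About 5 mm of gap should remain. I'll release it and pump a third time in small steps.

```bash
python3 -m inch '[[[1,1.5,-0.1,0.05,0,-0.007,0.004],[1,1.5,0,0,0,0,0],[1,1.0,0,0,0,0,0],[1,0,0,0,0,0,0]]]'; python3 -c "
from meas import *
F();go(fromjig([0,-.055,.150]),-9.84)
snap('k');jaw('k');trig('k')"
```

```text
t: 13.9
eef_pos: [0.5191, -0.146, 0.1506]
orientation: [[0.174, 0.985, 0.001], [0.985, -0.174, -0.002], [-0.002, 0.002, -1.0]]
force: [0.2, 0.4, -0.2]
width: 0.0004
t 13.9 tcp jig mm [  0.0306 -54.6807 150.587 ] Fjig [ 0.1752  0.4266 -0.2041] w 0.00041517006045491313
t 13.9 tcp [ 0.5191 -0.146   0.1506] F [ 0.2455  0.3904 -0.2041] w 0.00041517006045491313 
 shift cm in present axes [-0.0318 -0.0031  0.0588]  in goal axes [-0.0319 -0.0031  0.0587]  turn [ 0.0015  0.0019 -0.0031]
green 140 px 252.09 217.12 jig y mm 30.3
red 40 px 258.0 211.3 jig y mm 59.5
yellow 3 px 256.0 211.67 jig y mm 57.8
trigger 178 mean [  3.6198 -87.2329 168.914 ] y by z [(145, -94.0), (155, -92.8), (165, -89.7), (175, -87.0), (185, -82.4)]
```

```bash
python3 -m inch '[[[1,-1.0,0,0.05,0.002,0.002,-0.003],[1,-1.0,0,0,0,0,0],[1,-0.6,0,0,0,0,0],[1,0,0,0,0,0,0]]]'; python3 -c "
from meas import *
F();go(fromjig([0,-.09,.150]),-9.84)
snap('l');jaw('l');trig('l')"
```

```text
t: 14.33
eef_pos: [0.5145, -0.1751, 0.151]
orientation: [[0.172, 0.985, 0.001], [0.985, -0.172, 0.002], [0.002, 0.001, -1.0]]
force: [1.8, 7.7, -0.9]
width: 0.0004
t 14.33 tcp jig mm [  0.5032 -84.0967 151.0183] Fjig [ 0.4448  7.8857 -0.9258] w 0.0003756584990664273
t 14.3333 tcp [ 0.5145 -0.1751  0.151 ] F [ 1.7859  7.6937 -0.9258] w 0.0003756584990664273 
 shift cm in present axes [-0.5906 -0.0496  0.1006]  in goal axes [-0.5903 -0.0503  0.1018]  turn [ 0.0008 -0.0021 -0.0013]
green 139 px 253.07 216.34 jig y mm 34.5
red 37 px 258.27 211.46 jig y mm 59.5
trigger 142 mean [   4.6241 -106.2603  172.8945] y by z [(145, -107.4), (155, -108.0), (165, -108.8), (175, -109.0), (185, -107.0)]
```

```bash
python3 -c "
from meas import *
a=[]
for t in 'dkl':
    im=np.load(f'pics/{t}_scene.npz')['im'][200:232,238:270,::-1]
    a.append(cv2.resize(im,None,fx=8,fy=8,interpolation=cv2.INTER_NEAREST))
cv2.imwrite('pics/cmp1.png',np.hstack(a))"
```

```text
(no output)
```

View pics/cmp1.png

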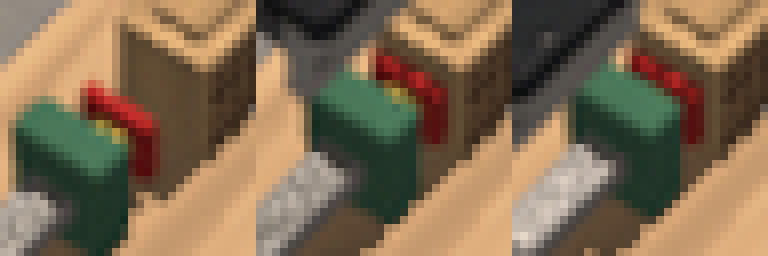

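Foot contact is made. The red foot's lower right corner stays put between the second and third panels while the green head advances about 4 mm, and the force rises by 3.4 N, which agrees with about 4 mm of compression. I need about 3 mm more.

```bash
python3 -m inch '[[[1,-0.5,-0.05,0.05,0,-0.002,-0.001],[1,-0.3,0,0,0,0,0],[1,-0.1,0,0,0,0,0]]]'; python3 -c "
from meas import *
F();go(fromjig([0,-.09,.150]),-9.84)
snap('m');jaw('m');trig('m')
a=[]
for t in 'klm':
    im=np.load(f'pics/{t}_scene.npz')['im'][200:232,238:270,::-1]
    a.append(cv2.resize(im,None,fx=8,fy=8,interpolation=cv2.INTER_NEAREST))
b=cv2.resize(np.load('pics/m_top.npz')['im'][175:215,205:301,::-1],None,fx=8,fy=8,interpolation=cv2.INTER_CUBIC)
cv2.imwrite('pics/cmp2.png',np.vstack([np.hstack(a),b]))"
```

```text
t: 14.68
eef_pos: [0.5132, -0.1828, 0.151]
orientation: [[0.171, 0.985, 0.002], [0.985, -0.171, 0.004], [0.004, 0.001, -1.0]]
force: [0.5, 7.8, 2.1]
width: 0.0006
t 14.68 tcp jig mm [  0.5245 -91.869  150.9675] Fjig [-0.8495  7.7259  2.1096] w 0.0005730893076537067
t 14.6833 tcp [ 0.5132 -0.1828  0.151 ] F [0.4833 7.7574 2.1096] w 0.0005730893076537067 
 shift cm in present axes [ 0.1865 -0.0527  0.0975]  in goal axes [ 0.1869 -0.0524  0.0968]  turn [ 0.0014 -0.0044 -0.0004]
green 139 px 253.09 216.28 jig y mm 34.7
red 34 px 258.21 211.06 jig y mm 60.7
trigger 124 mean [   5.405  -116.3323  172.6738] y by z [(145, -114.0), (155, -116.3), (165, -117.3), (175, -120.0), (185, -117.9)]
```

View pics/cmp2.png

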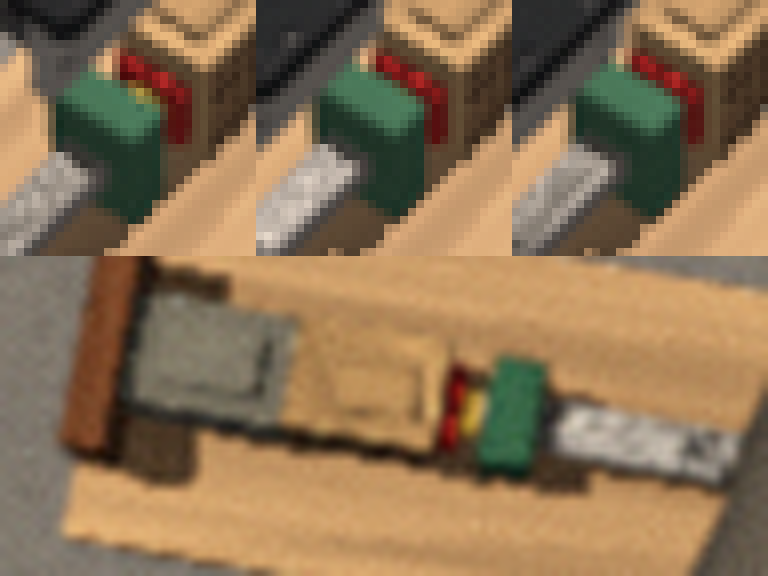

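```bash
cat >> meas.py <<'E'
def jawtop(tag):
    z=np.load(f'pics/{tag}_top.npz'); im=z['im']; H=cv2.cvtColor(im,cv2.COLOR_RGB2HSV); h,s,v=[H[...,i].astype(int) for i in range(3)]
    uu0,vv0=np.meshgrid(range(512),range(384)); roi=(uu0>225)&(uu0<300)&(vv0>175)&(vv0<215)
    out=[]
    for nm,m,zz in(('green',(h>40)&(h<90)&(s>80),.073),('red',((h<6)|(h>173))&(s>120),.062),('yellow',(h>20)&(h<36)&(s>120),.05)):
        w=(m&roi); vv,uu=np.nonzero(w)
        if len(uu): c=tojig(onz('top',[[uu.mean(),vv.mean()]],zz)[0])*1000; out.append((nm,len(uu),round(uu.mean(),2),round(vv.mean(),2),'y',round(c[1],1)))
    print(tag,out)
E
python3 -c "
from meas import *
for t in 'aijklm': jawtop(t)
a=[]
for t in 'alm':
    im=np.load(f'pics/{t}_top.npz')['im'][185:210,240:300,::-1]
    a.append(cv2.resize(im,None,fx=9,fy=9,interpolation=cv2.INTER_NEAREST)[:190])
cv2.imwrite('pics/cmp3.png',np.vstack(a))"
```

```text
a [('green', 86, np.float64(276.84), np.float64(196.66), 'y', np.float64(12.2)), ('red', 24, np.float64(267.58), np.float64(194.96), 'y', np.float64(41.6)), ('yellow', 6, np.float64(270.33), np.float64(195.5), 'y', np.float64(32.8))]
i [('green', 85, np.float64(270.01), np.float64(195.22), 'y', np.float64(33.9)), ('red', 19, np.float64(260.53), np.float64(194.53), 'y', np.float64(63.7)), ('yellow', 5, np.float64(263.4), np.float64(195.0), 'y', np.float64(54.8))]
j [('green', 84, np.float64(270.01), np.float64(194.93), 'y', np.float64(34.1)), ('red', 16, np.float64(261.0), np.float64(194.25), 'y', np.float64(62.4)), ('yellow', 5, np.float64(264.2), np.float64(196.0), 'y', np.float64(51.7))]
k [('green', 84, np.float64(270.0), np.float64(195.23), 'y', np.float64(34.0)), ('red', 18, np.float64(261.0), np.float64(194.28), 'y', np.float64(62.4)), ('yellow', 4, np.float64(263.25), np.float64(195.0), 'y', np.float64(55.3))]
l [('green', 89, np.float64(268.81), np.float64(194.92), 'y', np.float64(37.8)), ('red', 17, np.float64(261.0), np.float64(194.0), 'y', np.float64(62.6)), ('yellow', 7, np.float64(263.57), np.float64(195.0), 'y', np.float64(54.3))]
m [('green', 89, np.float64(268.62), np.float64(194.9), 'y', np.float64(38.4)), ('red', 16, np.float64(261.0), np.float64(194.25), 'y', np.float64(62.4)), ('yellow', 6, np.float64(263.83), np.float64(194.17), 'y', np.float64(53.9))]
```

View pics/cmp3.png

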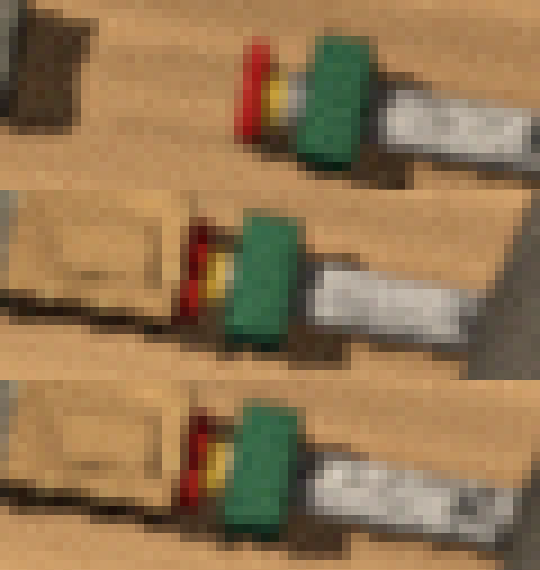

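```bash
python3 -m inch '[[[1,-0.1,0,0,0,-0.004,0],[1,-0.1,0,0,0,0,0],[1,-0.1,0,0,0,0,0]]]'; python3 -c "
from meas import *
F();go(fromjig([0,-.09,.150]),-9.84)
snap('n');jaw('n');trig('n');jawtop('n');F()
a=[]
for t in 'amn':
    im=np.load(f'pics/{t}_top.npz')['im'][185:210,240:300,::-1]
    a.append(cv2.resize(im,None,fx=9,fy=9,interpolation=cv2.INTER_NEAREST)[:190])
cv2.imwrite('pics/cmp4.png',np.vstack(a))"
```

```text
t: 15.03
eef_pos: [0.5128, -0.185, 0.151]
orientation: [[0.172, 0.985, 0.002], [0.985, -0.172, 0.004], [0.004, 0.001, -1.0]]
force: [1.8, 8.3, -0.1]
width: 0.0006
t 15.03 tcp jig mm [  0.5048 -94.1101 151.011 ] Fjig [ 0.3585  8.5097 -0.1201] w 0.0006087182870134181
t 15.0333 tcp [ 0.5128 -0.185   0.151 ] F [ 1.8076  8.3232 -0.1201] w 0.0006087182870134181 
 shift cm in present axes [ 0.4105 -0.0512  0.1028]  in goal axes [ 0.411  -0.0505  0.1011]  turn [ 0.0011 -0.0043 -0.0014]
green 137 px 253.12 215.96 jig y mm 35.8
red 31 px 258.13 210.94 jig y mm 60.9
trigger 116 mean [   5.8367 -119.2539  173.2724] y by z [(145, -115.1), (155, -118.5), (165, -118.0), (175, -123.4), (185, -121.7)]
n [('green', 88, np.float64(268.34), np.float64(194.6), 'y', np.float64(39.4)), ('red', 18, np.float64(260.89), np.float64(194.44), 'y', np.float64(62.7)), ('yellow', 6, np.float64(263.67), np.float64(195.0), 'y', np.float64(54.0))]
t 15.13 tcp jig mm [  0.5087 -94.2907 150.9908] Fjig [ 0.5153  9.3168 -0.4113] w 0.00030926374852885625
```

View pics/cmp4.png

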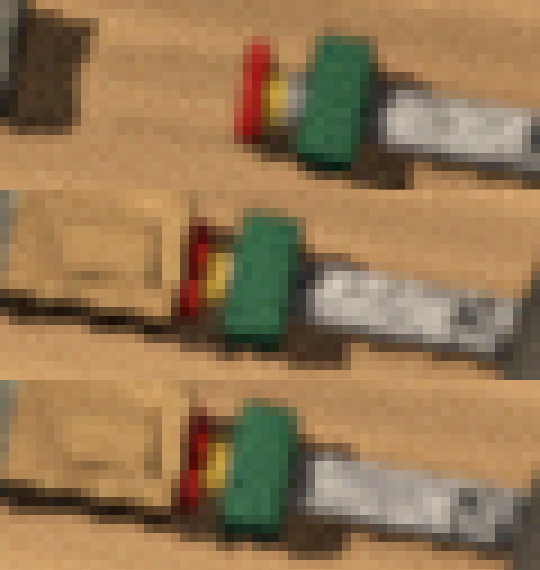

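```bash
python3 -m inch '[[[1,-0.3,0,0,0,-0.004,0],[1,-0.3,0,0,0,0,0],[1,-0.2,0,0,0,0,0]]]'; python3 -c "
from meas import *
F()
snap('o');jaw('o');trig('o');jawtop('o');F()"
```

```text
t: 15.38
eef_pos: [0.5126, -0.1869, 0.1507]
orientation: [[0.17, 0.985, 0.001], [0.985, -0.17, 0.01], [0.011, -0.001, -1.0]]
force: [2.3, 17.6, 6.6]
width: 0.0006
t 15.38 tcp jig mm [  0.5772 -96.0795 150.6818] Fjig [-0.7302 17.6871  6.6055] w 0.0005875023624696372
green 137 px 253.11 215.91 jig y mm 35.9
red 33 px 258.18 211.03 jig y mm 60.7
trigger 113 mean [   6.3503 -121.1859  172.5378] y by z [(145, -117.2), (155, -119.2), (165, -122.5), (175, -124.6), (185, -123.5)]
o [('green', 86, np.float64(268.05), np.float64(194.74), 'y', np.float64(40.2)), ('red', 17, np.float64(261.0), np.float64(194.0), 'y', np.float64(62.6)), ('yellow', 9, np.float64(263.78), np.float64(194.56), 'y', np.float64(53.9))]
t 15.48 tcp jig mm [  0.5405 -96.2133 150.6913] Fjig [-1.3394 20.238   4.401 ] w 0.0009235304568698951
```

```bash
cat > prof.py <<'E'
from meas import *
def prof(tag,n='top'):
    im=np.load(f'pics/{tag}_{n}.npz')['im'].astype(np.float32)
    ys=np.arange(-.01,.085,.0005)
    def samp(z,xs):
        acc=0
        for x in xs:
            uv=proj(n,[fromjig([x,y,z]) for y in ys]).astype(np.float32)
            acc=acc+cv2.remap(im,uv[None,:,0],uv[None,:,1],cv2.INTER_LINEAR)[0]
        return acc/len(xs)
    c=samp(.073,np.arange(-.014,.0141,.002)); g=c[:,1]-c[:,0]; 
    c=samp(.062,np.arange(-.012,.0121,.002)); r=c[:,0]-c[:,1]-.45*c[:,1]
    def edges(s):
        s=s-np.percentile(s,30); i=np.argmax(s); h=s[i]/2
        k=i
        while s[k]>h:k+=1
        b=ys[k-1]+(s[k-1]-h)/(s[k-1]-s[k])*.0005
        k=i
        while s[k]>h:k-=1
        a=ys[k+1]-(s[k+1]-h)/(s[k+1]-s[k])*.0005
        return np.array([a,b])*1000
    return edges(g),edges(r)
for t in 'aegiklmno':
    try:
        g,r=prof(t); print(t,'green',g.round(1),g.mean().round(1),'red',r.round(1),r.mean().round(1),'D',(r.mean()-g.mean()).round(1),'front-front',(r[1]-g[1]).round(1))
    except Exception as e: print(t,e)
E
python3 prof.py
```

```text
a green [ 0.9 24. ] 12.5 red [37.6 46.1] 41.9 D 29.4 front-front 22.0
e green [13.1 35.5] 24.3 red [49.4 58.9] 54.2 D 29.8 front-front 23.4
g green [20.9 43.1] 32.0 red [56.1 65. ] 60.6 D 28.6 front-front 22.0
i green [23.4 45.5] 34.4 red [57.6 66.7] 62.1 D 27.7 front-front 21.2
k green [23.3 45.6] 34.5 red [57.8 66.5] 62.2 D 27.7 front-front 21.0
l green [27.1 48.9] 38.0 red [57.8 66.7] 62.3 D 24.3 front-front 17.8
m green [27.4 49.3] 38.4 red [57.6 66.8] 62.2 D 23.8 front-front 17.4
n green [28.3 50. ] 39.2 red [57.7 66.6] 62.2 D 23.0 front-front 16.6
o green [28.7 50.3] 39.5 red [57.6 66.8] 62.2 D 22.7 front-front 16.5
```

The top-view edge profiles calibrate well: the head measures 22 mm and the foot 9 mm. The head-to-foot distance is now 22.7 mm, against 29.3 mm when free, so the foot is about 6.5 mm in. Its position has not changed since contact. I'll check that the hold is steady.

```bash
python3 -m inch '[[[1,-0.2,0,0,0,-0.004,0],[1,-0.2,0,0,0,-0.004,0]]]'; python3 -c "
from prof import *
for i in range(8):
    F(); manip.get_image('top')
snap('p');jaw('p');trig('p');timber('p')
g,r=prof('p');print('D',r.mean()-g.mean()); F()
a=[cv2.resize(np.load(f'pics/{t}_top.npz')['im'][185:210,240:300,::-1],None,fx=9,fy=9,interpolation=cv2.INTER_NEAREST)[:190] for t in 'ap']
cv2.imwrite('pics/cmp5.png',np.vstack(a)); crop('p','scene',205,145,305,235,7)" | grep -v front
```

```text
t: 15.65
eef_pos: [0.5125, -0.1869, 0.1507]
orientation: [[0.168, 0.986, -0.0], [0.986, -0.168, 0.01], [0.009, -0.002, -1.0]]
force: [1.9, 17.4, 4.5]
width: 0.0003
t 15.65 tcp jig mm [  0.5309 -96.0464 150.7146] Fjig [-1.0765 17.4863  4.5443] w 0.0002631006366085913
t 15.7 tcp jig mm [  0.5277 -96.0583 150.7071] Fjig [-1.3699 17.7194  5.4121] w 0.00025784781815993684
t 15.75 tcp jig mm [  0.5329 -96.0736 150.7006] Fjig [-0.4622 18.4925  4.6585] w 0.0004815061548904844
t 15.8 tcp jig mm [  0.5286 -96.0902 150.7122] Fjig [-1.1513 18.3665  5.0879] w 0.00042925470974881745
t 15.85 tcp jig mm [  0.5308 -96.0828 150.7112] Fjig [-0.8967 17.9263  4.3667] w 0.0004582721695536416
t 15.9 tcp jig mm [  0.5114 -96.101  150.7082] Fjig [-0.6888 18.3052  5.4038] w 0.00021326788879443242
t 15.95 tcp jig mm [  0.5294 -96.1056 150.7278] Fjig [-1.0065 18.2726  4.7338] w 0.0004741433873089096
t 16.0 tcp jig mm [  0.5371 -96.068  150.722 ] Fjig [-0.9119 17.2734  5.1183] w 0.0003143281789075337
green 136 px 253.11 215.88 jig y mm 36.0
red 32 px 258.09 210.84 jig y mm 61.2
trigger 111 mean [   6.3491 -121.207   172.8536] y by z [(145, -115.5), (155, -119.4), (165, -121.8), (175, -124.4), (185, -123.3)]
top timber 274 ((0.20259475708007812, 99.96415710449219), (44.95371627807617, 68.43196105957031), 0.053936224430799484)
top annex ((-1.1007919311523438, 158.47645568847656), (56.35014343261719, 43.18190383911133), 89.42955780029297)
scene timber 240 ((-0.6190395355224609, 97.03044891357422), (68.74092102050781, 46.183380126953125), 87.4602279663086)
scene annex ((0.6647682189941406, 158.87362670898438), (56.43236541748047, 43.04763412475586), 89.01970672607422)
D 22.752568114723566
t 16.15 tcp jig mm [  0.5201 -96.0987 150.7021] Fjig [-0.2587 17.5313  4.369 ] w 0.0007216489281093062
```

View pics/cmp5.png

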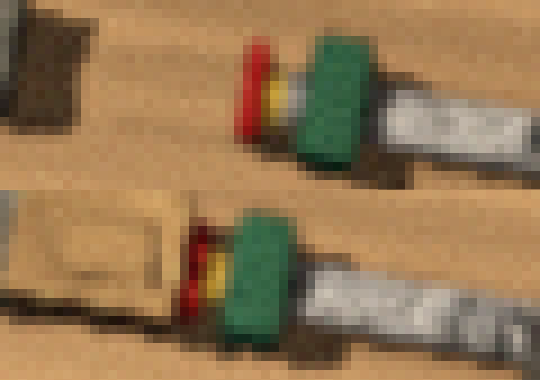

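View pics/p_scene_c.png

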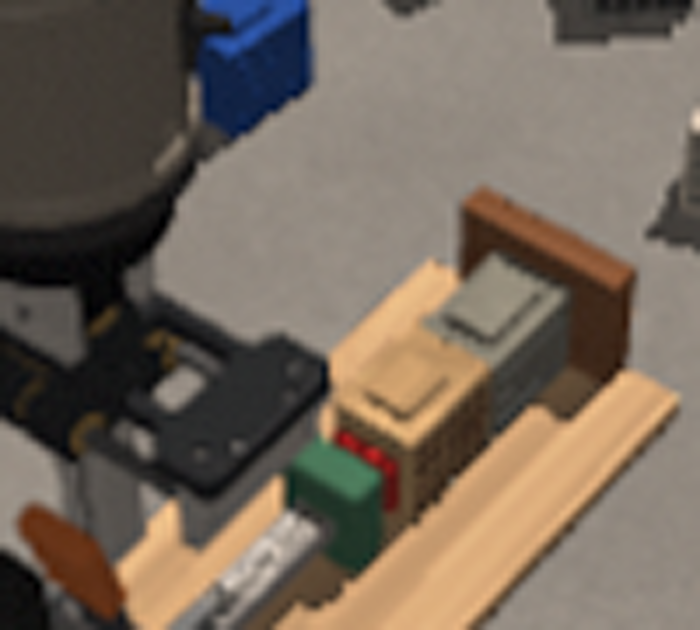

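The lower panel shows only yellow between the red foot (200,270) and the green head (258,280), with no bare steel left. The timber is upright and flush with the grey building, and the trigger is held back at a steady 17–18 N. I'll hand in.

```bash
python3 -c "
from rig import manip
print(manip.hand_in())"
```

```text
the job is handed in; nothing more can be done
None
```

The timber building stands upright on the bed, flush against the grey building, with its long side along the clamp and its position within about 0.5 mm of the jig's line. I handed in at about 16 s, with the trigger held fully back against its stop at a steady 17–18 N.

**Foot:** it took three trigger strokes. Measured from above, the sprung foot is about 6.5 mm of 14 mm in, and only yellow shows between foot and head. After contact the foot stayed put.

**Checks that disagreed or were rough:**
- **Force:** before the trigger reached its stop, the pull on it suggested only about 4.5 mm of compression. I trusted the pictures because they match the given part sizes.
- **Third stroke:** the jaw moved unevenly for the trigger's travel, probably a kick from the faster pull.
- **Final yaw:** the top camera gave about 0° for the timber. The scene camera read 2.5° off because the clamp parts blur its outline there; just after placing, both cameras gave about 0.4°.
- **Placing:** seating the timber on the bed briefly pressed it down with about 37 N through the fingers before I eased off.

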